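Slide the solder pallet home into its rail notch and clip it

ROBOT

A 6-joint arm with a two-finger parallel gripper is mounted at the origin on the work surface. World frame = base frame: x ahead of the robot, y to its left, z up, the work surface at z = 0. Lengths are in m, angles in rad, forces in N, time in s.
With the tool pointing down it reaches from about 0.375 to 0.9 m from the base axis. Payload 3.1 kg.
Tool frame: the origin (TCP) lies midway between the tips of the shut fingers; the grasp point (between the pads) lies 19 mm behind it; z points along the fingers, y is the line along which they close (so a half turn about z gives the same grasp; the last joint's range is limited). The gripper opens to 85 mm and grips with 20 to 120 N. Pads are 22 mm wide; open, the fingers measure 114 mm over their backs; the gripper's body (76 mm by 85 mm) begins 54 mm behind the grasp point. The pads swing forward as they close: fully open they stand 13 mm farther back than shut.
Start: joints at [1.069, 0.527, 1.433, -0, 1.181, -0.178], TCP at [0.198, 0.593, 0.204] pointing down, gripper open.
Joint ranges: [-3.08, 3.08], [-0.75, 2.2], [0.22, 2.44], [-1.43, 4.57], [0, 2.65], [-2.85, 2.85]. Speed limits (rad/s): [2.79, 2.79, 3.14, 3.14, 3.14, 3.14].

INTERFACE

Orientations are given as [roll, pitch, yaw] about the fixed x, y, z axes, in that order (R = Rz(yaw) Ry(pitch) Rx(roll)).
In Python, from workcell import arm gives the robot as it stands.
- The arm moves only by the shell command python3 -m handwheel 'ROWS' [FORCE]. ROWS is text: rows parted by semicolons, each of 5 numbers parted by spaces: the closure, from 0 (fully open) to 1 (shut), then the shift along the tool's x, y, z in m, then the turn about the tool's z in degrees. In form: fingers x y z twist; .... A call has 1 to 5 rows; each row is the pose to reach, as a shift and turn from the pose commanded when the call began, along the tool's axes at that moment; what a row does not reach only later rows make up. A row lasts 1/10 s, in which the tool goes at most 50 mm and 8.59 degrees, less where a joint would pass 70% of its speed; a pose out of reach is approached as far as the arm can. A call with a gripper value outside its range is refused whole. The fingers move at their own pace and stop on an object; FORCE is the grip in N (left out, the last holds). Time passes only in rows, so rows that repeat a pose let the fingers close. It gives the time, the measured TCP pose, the force, the opening and the grip force at its end, in the units of the state.
- arm.state(): the state, without advancing time (a new reading comes with each control period).
- arm.snapshot(name): name is "side" or "top"; returns the picture (420x560x3 uint8, red, green, blue); there is no depth.
- arm.camera_info(name): a dict with "mtx" (3x3 intrinsics, pixels), "R" (3x3) and "t" (3): a world point X has camera coordinates R X + t. Camera axes: x right, y down, z forward; pixel columns grow to the right and rows downward; lengths in m; the calibration is good to about 2 mm. A picture is of the moment at which its call begins. camera_info takes no time and is no camera call.
- arm.job_done(): hands the job in; it is judged then, once.
The state is a dict: "clock": time; "q": joint angles; "qvel": joint speeds; "joint_efforts": joint torques, N m; "ee_pos": TCP position; "tcp_rot": TCP orientation; "wrist_force": force on the tool from outside, world axes, zero at the start; "wrist_torque": the same for the moment, N m; "opening": finger opening in m; "finger_force": force on a finger pad.
Only numpy, scipy, OpenCV 4.12 (cv2) and the standard library are available. Lean on these libraries where they do the work, as an engineer would, in place of code of your own. Each camera call takes 0.05 s, during which the arm holds its last target. There are 200 camera calls.

TASK

Push the solder pallet (the grey plate carrying the circuit board) along its two rails with a fingertip until it drops flat into the locating notch, then push the steel swivel clip round across the pallet's edge, to its stop, so that it cannot jump out. Only push: do not pick up or lift the pallet, and leave the spool, the bottle and the screwdriver where they are.

Things in the scene. Friction and masses are not known exactly. Their poses are not given: they have to be found in the camera images.
- slide: Slide line, fixed to the bench: two parallel aluminium rails 520 mm long, 135 mm over their outer faces, on cross feet 10 mm high; open between the rails. Origin on the bench top, midway between the rails; x along the rails the way the pallet is to be slid, y to the left of that, z up. Rails run from x = -270 to +250 mm. The swivel clip stands on the -y side
- ledges (a point): Start of the rails, at the height of their ledges: on the slide at x = -270, y = 0, 40 mm above the bench. The pallet slides on the ledges, one per rail, |y| = 46.5 to 61.5 mm. Outside each is a guide wall 6 mm thick, its top 12 mm above the ledge; on the clip's side it is cut down to 3 mm above the ledge from x = 35 to 115 mm. Same axes as the slide
- notch (a point): Centre of the locating notch's floor: on the slide at x = 100, y = 0, 34 mm above the bench, same axes. The notch is milled 6 mm deep into both ledges from x = 18 to 182 mm, with square ends; the far end stops the pallet. The seated pallet's origin lies here, within 2 mm along and 1.5 mm across the rails
- pallet: Solder pallet, loose on the ledges short of the notch: grey plate 160 mm (x, along the rails to the notch) by 120 mm (y), 8 mm thick, 0.35 to 0.7 kg; an aluminium bar 12 mm wide, 10 mm high on top at each end; green circuit board in the middle, parts to 28 mm above the underside, tall ones on the +y half. Origin: centre of the underside. Side play 1.5 mm each way. Sliding it takes 1 to 6 N
- pallet_tail (a point): Middle of the pallet's trailing end face, upright, 120 mm wide, 18 mm high: 80 mm behind the pallet's origin, 9 mm above its underside. As the pallet is pushed its nose tips down into the notch once its middle has passed the notch's near edge, this tail then standing up to 6 mm higher; it drops flat when the tail has passed that edge
- clip_pivot (a point): Pivot of the swivel clip, fixed to the slide at x = 100, y = -88 mm, beside the middle of the notch, at the height of the blade's underside, 45 mm above the bench. Same axes as the slide
- clip (a joint): Angle of the swivel clip, rad, about its upright pivot. 0: blade lies along the rail, outside it, pointing from the pivot to the slide's -x. It grows as the blade swings in over the rail (clockwise from above) to its stop at 1.57, where the blade points to the slide's +y, straight across the pallet's edge. Negative: swung outwards, to -0.6. It stays where it is left
- clip_end (a point): Free end of the clip's steel blade, top side, 55 mm from the pivot, 49 mm above the bench. The blade is 16 mm wide, 4 mm thick; it passes 3 mm above a seated pallet and would strike one still on the high ledges
- clip_tab (a point): Middle of the outer face of the clip's finger tab: the blade's outer long edge (away from the rails when open, 8 mm from the blade's middle line) is turned up 18 mm as a tab 3 mm thick, 18 to 55 mm from the pivot, top 67 mm above the bench. This point: 42 mm from the pivot, 58 mm above the bench. Pushing this face closes the clip; it takes about 1.2 N
- spool: Bystander: a loose spool of solder wire standing on the bench beyond the rails, 60 mm diameter, 52 mm high; origin at the centre of its underside
- flux: Bystander: a loose amber bottle standing on the bench, 38 mm diameter, 85 mm high; origin at the centre of its underside
- driver: Bystander: a loose screwdriver with a red handle lying on the bench, about 200 mm long, handle 26 mm thick; origin below its middle, x from handle to tip

How it is judged:
By the outcome, as a careful person would: the job done as asked, in the order asked, and still so for the second after the job is handed in, with the robot touching nothing.
It also fails if it takes over 56 s, if anything falls off the work surface, if the arm or the gripper's body presses on something with over 40 N, if the wrist force passes 120 N, or if a joint passes its speed limit or range.

## Working session

There is one attempt and no reset: what is moved stays moved. The work goes in short steps, Python scripts to look and compute and a shell command to move; the robot and the scene stay as the last step left them, time stands still between calls to the robot, and variables do not carry over. Pictures are saved under pics/ and viewed, at most 10 in all, crops included, and the job is handed in when it is done.

```bash
mkdir -p pics
python3 - <<'E'
from workcell import arm
import cv2
for n in("top","side"):
    cv2.imwrite(f"pics/{n}0.png",cv2.resize(arm.snapshot(n)[:,:,::-1],(800,600),interpolation=cv2.INTER_CUBIC))
    print(n,arm.camera_info(n))
s=arm.state();print(s["clock"],s["ee_pos"],s["tcp_rot"],s["wrist_force"])
E
```

```text
top {'mtx': array([[487.21833004,   0.        , 284.90031795],
       [  0.        , 487.21833004, 208.07689885],
       [  0.        ,   0.        ,   1.        ]]), 'R': array([[ 0.01092821, -0.99993057, -0.00440874],
       [-0.97841859, -0.00978307, -0.20640096],
       [ 0.2063435 ,  0.00656918, -0.97845756]]), 't': array([0.06586771, 0.64047953, 0.86952445])}
side {'mtx': array([[455.942856  ,   0.        , 274.23594312],
       [  0.        , 455.942856  , 212.68617567],
       [  0.        ,   0.        ,   1.        ]]), 'R': array([[-0.9996735 , -0.01455239, -0.02100307],
       [ 0.00357026,  0.73436169, -0.67874896],
       [ 0.02530127, -0.67860234, -0.73406997]]), 't': array([0.63498648, 0.00892965, 0.96984991])}
0.1 [0.19788869 0.59211625 0.20294607] [-3.13968121e+00 -3.10639755e-04  2.81883653e+00] [0.28643165 0.08412939 0.90094337]
```

View pics/top0.png

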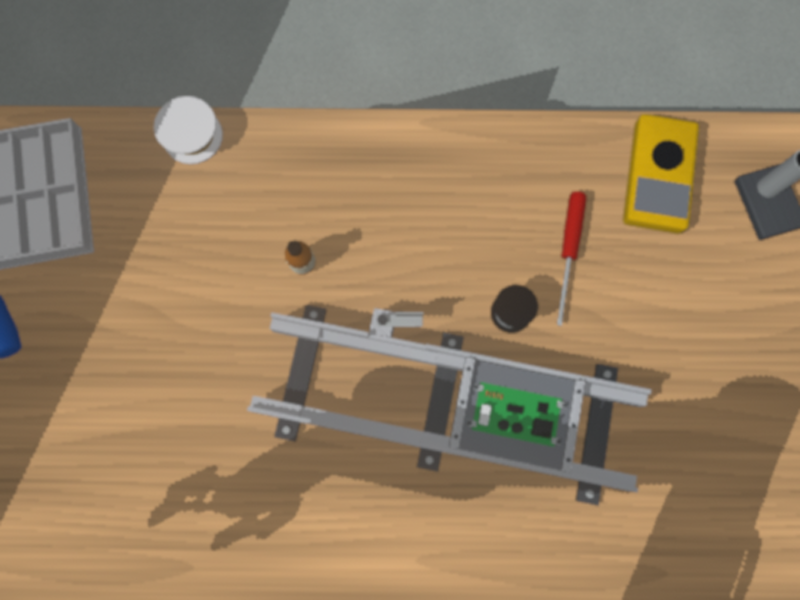

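View pics/side0.png

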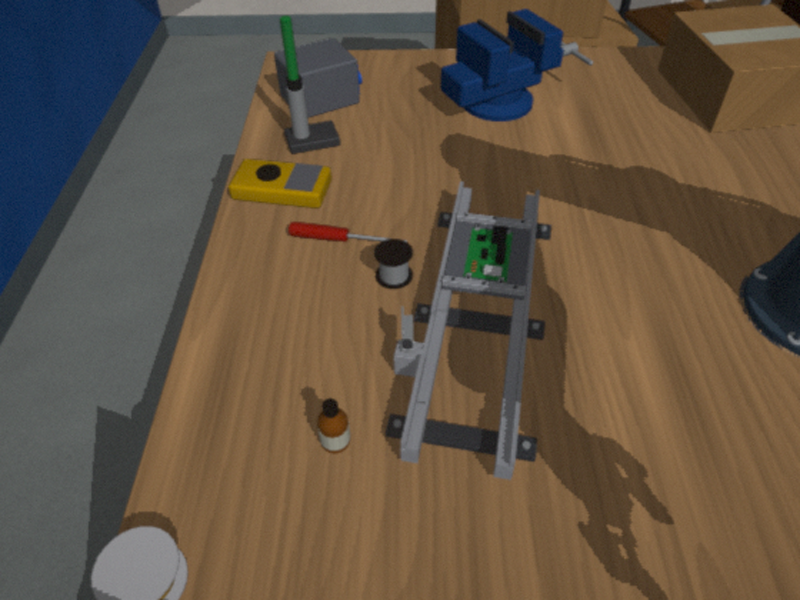

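The top view shows the rails' outer corners at about (273,314), (650,392), (637,490) and (250,398). The pallet's tail bar edge is at about (583,381) to (570,462). The clip pivot is at (382,320) and its blade end at (422,320), so the blade is swung slightly outward. In the side view the rail ends are at (403,447), (515,468), (462,184) and (538,195). Next I'll fit the slide pose.

```bash
cat > h.py <<'E'
import numpy as np,cv2,json
from workcell import arm
def proj(n,P):
    c=arm.camera_info(n);P=np.atleast_2d(P)@np.array(c["R"]).T+c["t"];p=P@np.array(c["mtx"]).T
    return p[:,:2]/p[:,2:]
def unproj(n,uv,z):   # uv in 560x420 pixels, at height z
    c=arm.camera_info(n);R=np.array(c["R"]);C=-R.T@c["t"]
    d=R.T@np.linalg.solve(c["mtx"],[*uv,1]);return C+d*(z-C[2])/d[2]
def s2w(p,S):
    c,s=np.cos(S[2]),np.sin(S[2]);p=np.atleast_2d(p).astype(float)/1000
    return np.c_[S[0]+c*p[:,0]-s*p[:,1],S[1]+s*p[:,0]+c*p[:,1],p[:,2]]
def w2s(w,S):
    c,s=np.cos(S[2]),np.sin(S[2]);d=np.array(w)[:2]-S[:2]
    return np.array([c*d[0]+s*d[1],-s*d[0]+c*d[1],w[2]])*1000
E
python3 - <<'E'
from h import *
from scipy.optimize import least_squares
k=.7
pts=[("top",(273,314),(250,-67.5,52)),("top",(651,391),(-270,-67.5,52)),("top",(250,397),(250,55,52)if 0 else (250,61.5,52)),
("side",(403,446),(250,-67.5,52)),("side",(516,467),(250,67.5,52)),("side",(461,184),(-270,-67.5,52)),("side",(538,195),(-270,67.5,52)),
("top",(382,320),(100,-88,52))]
f=lambda S:np.concatenate([proj(n,s2w(p,S))[0]-np.array(u)*k for n,u,p in pts])
r=least_squares(f,[.4,.0,1.5],loss="soft_l1");S=r.x;print(S,np.round(f(S).reshape(-1,2),1))
np.save("S.npy",S)
for n,u in [("top",(583,381)),("top",(570,462)),("top",(464,358)),("top",(452,447)),("side",(448,287)),("side",(525,295))]:
    print("pallet",n,w2s(unproj(n,np.array(u)*k,.058),S).round(1))
for n,u,z in [("top",(422,313),.067),("top",(422,327),.049),("side",(402,316),.067),("side",(412,316),.067),("top",(382,320),.049)]: print("clip",w2s(unproj(n,np.array(u)*k,z),S).round(1))
print("spool",w2s(unproj("top",np.array((515,305))*k,.052),S).round(), "flux",w2s(unproj("top",np.array((296,246))*k,.085),S).round())
X=lambda *p:p
segs=[]
for y in(-67.5,-61.5,-46.5,46.5,61.5,67.5): 
    z=52 if abs(y)>50 else 40; segs.append(((-270,y,z),(250,y,z)))
for x in(-270,18,182,250):
    segs+=[((x,-67.5,52),(x,-46.5,40)),((x,67.5,52),(x,46.5,40))]
segs.append(((100,-88,49),(45,-88,49)))
for n,b in(("top",(330,420,240,300)),("side",(0,0,0,0))):
    I=cv2.resize(cv2.imread(f"pics/{n}0.png"),(1600,1200))
    for a,c in segs:
        q=proj(n,s2w([a,c],S))*1600/560
        cv2.line(I,*[tuple(int(v) for v in t) for t in q],(0,0,255),1)
    cv2.imwrite(f"pics/{n}1.png",I[560:1060,480:1320] [:, :800] if n=="top" else I[350:950,600:1200])
w=s2w([[-200,0,40],[100,0,40],[60,-120,55]],S);print(w)
E
```

```text
[0.50507269 0.02601381 1.37798872] [[-1.8 -0.7]
 [-0.4 -0.3]
 [-2.2  6.8]
 [-1.3 -1.7]
 [-0.  -2.4]
 [-0.2 -1.7]
 [ 1.8 -3.3]
 [-0.5  0.2]]
pallet top [-179.2  -61.1   58. ]
pallet top [-178.5   45.6   58. ]
pallet top [-19.3 -59.3  58. ]
pallet top [-25.6  57.8  58. ]
pallet side [-10.7 -50.9  58. ]
pallet side [-15.3  58.5  58. ]
clip [  47.5 -106.2   67. ]
clip [ 44.  -90.6  49. ]
clip [  64.3 -103.3   67. ]
clip [ 61.8 -89.9  67. ]
clip [ 99.3 -89.1  49. ]
spool [ -74. -145.   52.] flux [ 231. -158.   85.]
[[ 0.46674964 -0.17028021  0.04      ]
 [ 0.52423421  0.12416083  0.04      ]
 [ 0.63434601  0.06190819  0.055     ]]
```

View pics/top1.png

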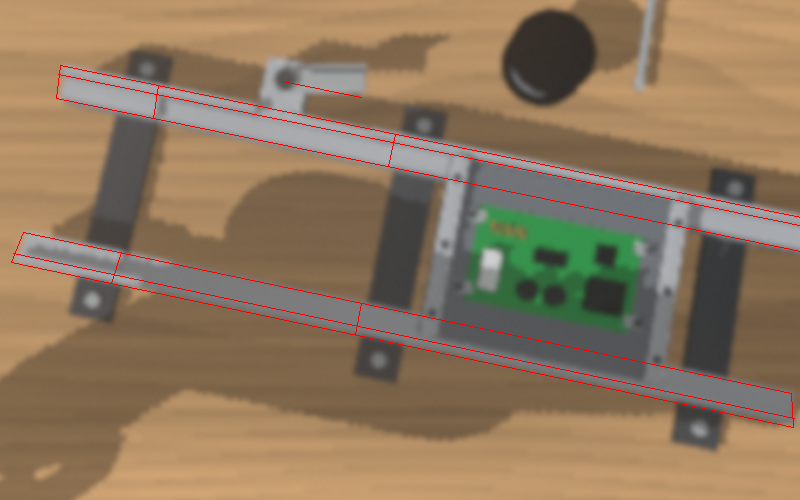

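The fit holds: the rail lines match the overlay. The pallet's tail is at slide x ≈ -179 and the clip is at about -0.2 rad. I'll set out, rotating the tool to line up with the slide and shutting the fingers.

```bash
python3 -m handwheel '1 -0.034 -0.03 0 -2; 1 -0.068 -0.06 0 -4; 1 -0.102 -0.09 0 -6; 1 -0.136 -0.12 0 -7.4; 1 -0.17 -0.15 0 -7.4' 30
cat > st.py <<'E'
from h import *
S=np.load("S.npy");s=arm.state()
c,n=np.cos(S[2]),np.sin(S[2]);F=s["wrist_force"]
print(round(s["clock"],2),"slide mm",w2s(s["ee_pos"],S).round(1),"yaw-err",round(np.degrees(s["tcp_rot"][2]-S[2]-np.pi/2),2),"F slide",np.round([c*F[0]+n*F[1],-n*F[0]+c*F[1],F[2]],1),"q",np.round(s["q"],2),"open",s["opening"])
E
python3 st.py
```

```text
clock: 0.6
ee_pos: [0.3122, 0.3948, 0.2035]
tcp_rot: [-3.141, -0.0, 2.949]
wrist_force: [0.7, 0.1, -0.1]
opening: 0.0125
finger_force: 0.0
0.6 slide mm [325.  260.  203.5] yaw-err 0.01 F slide [ 0.2 -0.6 -0.1] q [ 0.68  0.37  1.73 -0.    1.04 -0.7 ] open 0.012452538111727675
```

```bash
python3 -m handwheel '1 -0.035 -0.03 0 0; 1 -0.07 -0.06 0 0; 1 -0.105 -0.09 0 0; 1 -0.14 -0.12 0 0; 1 -0.17 -0.15 0 0' >/dev/null
python3 -m handwheel '1 -0.018 -0.045 0 0; 1 -0.036 -0.09 0 0; 1 -0.054 -0.135 0 0; 1 -0.072 -0.18 0 0; 1 -0.09 -0.225 0 0' >/dev/null; python3 st.py
python3 -m handwheel '1 0 -0.045 0 0; 1 0 -0.09 0 0; 1 0 -0.135 0 0; 1 0 -0.175 0 0; 1 0 -0.175 0 0' >/dev/null; python3 st.py
```

```text
1.6 slide mm [-50.5   0.8 203.6] yaw-err -0.06 F slide [-0.2 -1.6  0.6] q [-0.27  0.35  1.75  0.    1.04 -1.65] open 9.130335901109088e-05
2.1 slide mm [-228.5    0.4  203.7] yaw-err -0.39 F slide [-0.   0.5 -0.5] q [-0.63  0.36  1.74 -0.    1.04 -2.  ] open 0.0004235999969988673
```

```bash
python3 -m handwheel '1 0 0 0.04 0; 1 0 0 0.08 0; 1 0 0 0.12 0; 1 0 0 0.12 0; 1 0 0 0.12 0' >/dev/null; python3 st.py
python3 - <<'E'
from h import *
I=cv2.resize(arm.snapshot("top"),(1600,1200),interpolation=cv2.INTER_CUBIC)[:,:,::-1]
cv2.imwrite("pics/top2.png",I[560:1100,800:1600])
E
```

```text
2.6 slide mm [-222.8    1.5   83.7] yaw-err -0.01 F slide [-0.2 -0.7 -0.1] q [-0.62  0.55  1.85  0.    0.74 -2.  ] open 0.00010298927423951684
```

View pics/top2.png

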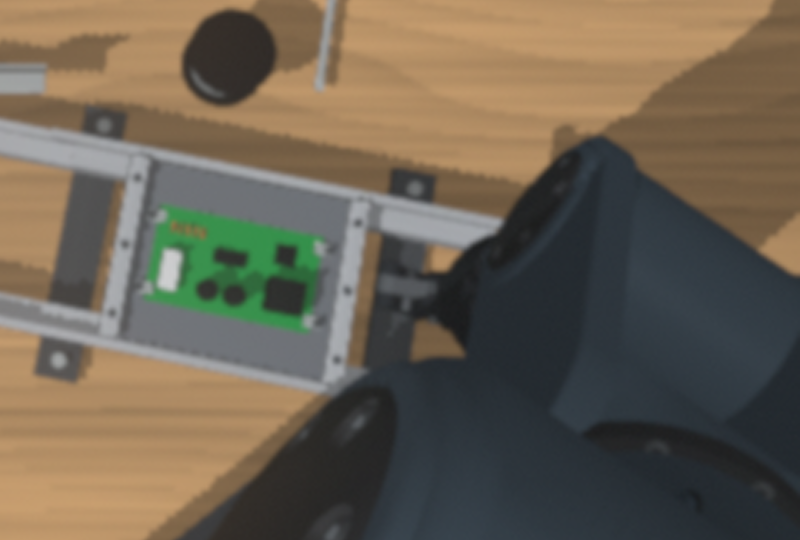

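The fingertip is at about (395,285), behind the tail bar near (350,290) and centred between the rails. I'll lower it and make contact.

```bash
python3 -m handwheel '1 -0.001 0 0.025 0; 1 -0.001 0 0.046 0; 1 -0.001 0 0.046 0; 1 -0.001 0.008 0.046 0; 1 -0.001 0.016 0.046 0' >/dev/null; python3 st.py
python3 -m handwheel '1 0 0.006 0 0; 1 0 0.012 0 0; 1 0 0.018 0 0; 1 0 0.024 0 0; 1 0 0.03 0 0' >/dev/null; python3 st.py
python3 -m handwheel '1 0 0.01 0 0; 1 0 0.02 0 0; 1 0 0.03 0 0; 1 0 0.04 0 0; 1 0 0.05 0 0' >/dev/null; python3 st.py
```

```text
3.15 slide mm [-207.5   -1.3   39.7] yaw-err -0.07 F slide [ 0.6 -0.1 -0.1] q [-0.59  0.63  1.88  0.    0.62 -1.97] open -1.596700732650856e-05
3.65 slide mm [-1.77e+02  1.00e-01  3.78e+01] yaw-err -0.04 F slide [-0.1  0.   0. ] q [-0.53  0.63  1.89 -0.    0.61 -1.91] open 0.00014685761326799926
4.15 slide mm [-127.    -0.    37.8] yaw-err -0.03 F slide [-3.2  0.1 -0.6] q [-0.43  0.63  1.9  -0.    0.61 -1.81] open -4.8827117530837376e-05
```

```bash
python3 -m handwheel '1 0 0.01 0 0; 1 0 0.02 0 0; 1 0 0.03 0 0; 1 0 0.035 0 0; 1 0 0.037 0 0' >/dev/null; python3 st.py
python3 - <<'E'
from h import *
S=np.load("S.npy")
I=cv2.resize(arm.snapshot("side"),(1600,1200),interpolation=cv2.INTER_CUBIC)[:,:,::-1]
cv2.imwrite("pics/side2.png",I[380:980,700:1300])
E
```

```text
4.65 slide mm [-89.9   0.2  37.8] yaw-err 0.01 F slide [-3.6 -0.1 -0.9] q [-0.35  0.63  1.9  -0.    0.61 -1.73] open 0.0001447645851271172
```

View pics/side2.png

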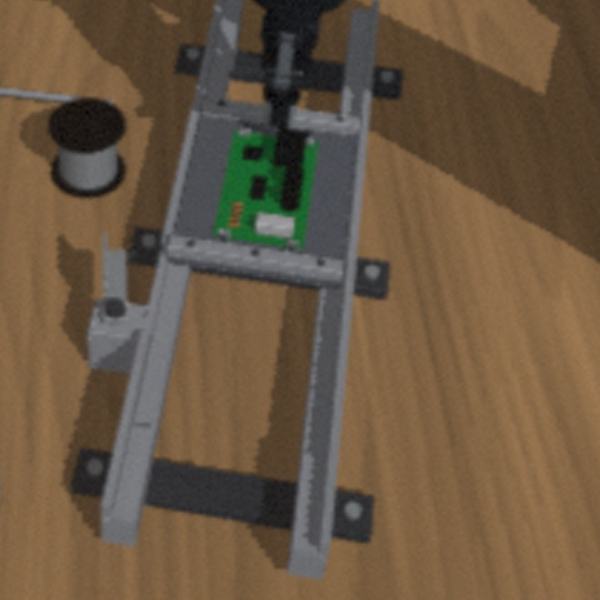

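The pallet is square on the rails. Its leading bar's top front edge runs from (168,256) to (342,278) in the crop.

```bash
python3 - <<'E'
from h import *
S=np.load("S.npy")
for u in [(868,636),(1042,658)]: print(w2s(unproj("side",np.array(u)*.35,.058),S).round(1))
for u in [(806,618),(819,690)]: print("clip",w2s(unproj("side",np.array(u)*.35,.067),S).round(1))
E
python3 -m handwheel '1 0 0.008 0 0; 1 0 0.016 0 0; 1 0 0.024 0 0; 1 0 0.032 0 0; 1 0 0.04 0 0' >/dev/null; python3 st.py
python3 -m handwheel '1 0 0.006 0 0; 1 0 0.012 0 0; 1 0 0.018 0 0; 1 0 0.024 0 0; 1 0 0.03 0 0' >/dev/null; python3 st.py
```

```text
[ 51.9 -60.9  58. ]
[49.4 57.7 58. ]
clip [  51.4 -104.5   67. ]
clip [112.4 -83.7  67. ]
5.2 slide mm [-50.1  -0.   37.9] yaw-err -0.03 F slide [-5.5  0.7  1. ] q [-0.27  0.64  1.89 -0.    0.62 -1.65] open -0.0003326785317879015
5.7 slide mm [-21.1  -1.   38.7] yaw-err 0.02 F slide [-4.5  1.   2.9] q [-0.21  0.64  1.87 -0.    0.63 -1.59] open 6.686322719615101e-05
```

Run:
```python
from h import *
S=np.load("S.npy");p=arm.state()["ee_pos"];print(p)
o=[]
for n in("side","top"):
    I=cv2.resize(arm.snapshot(n),(2240,1680),interpolation=cv2.INTER_CUBIC)[:,:,::-1].copy()
    u=(proj(n,p)[0]*4).astype(int);print(n,u)
    x,y=u[0]-200,u[1]-300
    cv2.circle(I,tuple(int(v) for v in u),4,(0,0,255),-1);o.append(I[y:y+600,x:x+400] if n=="side" else I[y:y+600,u[0]-280:u[0]+120]);print(x,y)
cv2.imwrite("pics/both.png",np.hstack(o))
```

```text
[0.50205307 0.00513636 0.03874754]
side [1350  828]
1150 528
top [1277 1126]
1077 826
```

View pics/both.png

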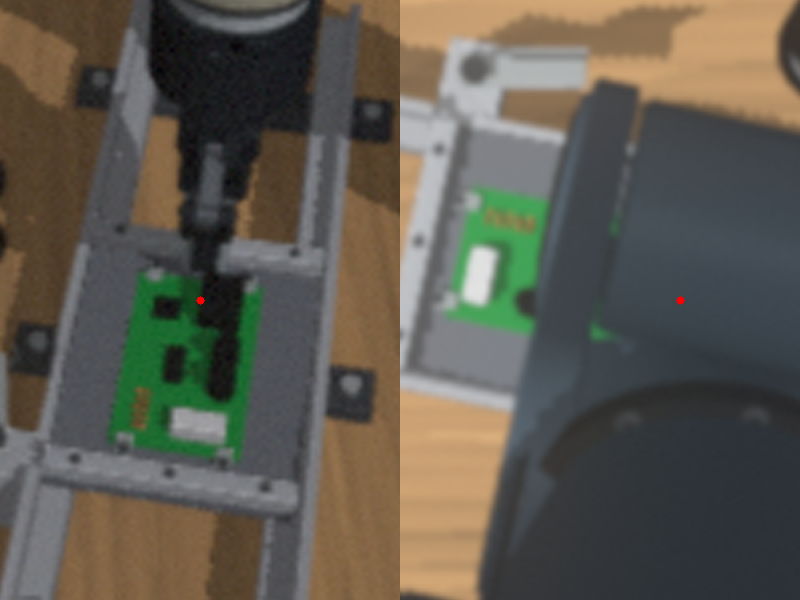

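Run:
```python
from h import *
S=np.load("S.npy")
for z in (83.7,120): print(proj("top",s2w([-222.8,1.5,z],S))*1600/560-[800,560])
x,y=1150,528
for u in [(45,456),(298,490),(40,475),(290,512)]:
  for z in(.052,.058): print(u,z,w2s(unproj("side",(np.array(u)+[x,y])/4,z),S).round(1))
for u in [(90,228),(323,252),(320,275)]:
  for z in(.058,.064): print("tail",u,z,w2s(unproj("side",(np.array(u)+[x,y])/4,z),S).round(1))
for u in [(415,398),(455,120)]: print("nose top",w2s(unproj("top",(np.array(u)-[400,0]+[1277-280,826])/4,.055),S).round(1))
for n,pp in (("side",(x,y)),("top",(1277-680,826))): print(n,"notch/wall cut",(proj(n,s2w([[18,-67.5,43],[35,-67.5,52],[100,-88,49]],S))*4-pp).round())
```

```text
[[429.17156789 309.48946172]]
[[446.3395243  308.70588838]]
(45, 456) 0.052 [106.9 -61.4  52. ]
(45, 456) 0.058 [111.6 -60.7  58. ]
(298, 490) 0.052 [104.5  57.5  52. ]
(298, 490) 0.058 [109.3  57.2  58. ]
(40, 475) 0.052 [118.6 -61.8  52. ]
(40, 475) 0.058 [123.2 -61.   58. ]
(290, 512) 0.052 [118.   54.9  52. ]
(290, 512) 0.058 [122.6  54.6  58. ]
tail (90, 228) 0.058 [-43.9 -63.5  58. ]
tail (90, 228) 0.064 [-37.8 -62.8  64. ]
tail (323, 252) 0.058 [-48.6  57.7  58. ]
tail (323, 252) 0.064 [-42.4  57.4  64. ]
tail (320, 275) 0.058 [-31.6  57.4  58. ]
tail (320, 275) 0.064 [-25.6  57.   64. ]
nose top [92.6 69.4 55. ]
nose top [102.  -62.5  55. ]
side notch/wall cut [[ 63. 331.]
 [ 57. 344.]
 [ -7. 441.]]
top notch/wall cut [[627. 148.]
 [594. 139.]
 [471.  72.]]
```

The two views disagree: the pallet's tail appears about 28 mm behind the reported TCP. Before going further I'll check how the finger projects against the picture.

```bash
python3 -m handwheel '1 0 -0.04 0 0; 1 0 -0.06 0 0; 1 0 -0.06 0 0'; python3 st.py
python3 - <<'E'
from h import *
S=np.load("S.npy");p=arm.state()["ee_pos"]
I=cv2.resize(arm.snapshot("side"),(2240,1680),interpolation=cv2.INTER_CUBIC)[:,:,::-1].copy()
for z in(.04,.06,.08,.093,.112,.15):
    u=[int(v) for v in proj("side",[p[0],p[1],z])[0]*4]; cv2.line(I,(u[0]-4,u[1]),(u[0]+4,u[1]),(0,0,255),1); 
    if z==.04: x,y=u[0]-300,u[1]-300
    cv2.putText(I,str(z),(u[0]+60,u[1]),0,.4,(0,255,255),1)
I=cv2.convertScaleAbs(I,alpha=1.8,beta=20)
print(x,y);cv2.imwrite("pics/s3.png",I[y:y+600,x:x+600])
E
```

```text
clock: 6.1
ee_pos: [0.4897, -0.0541, 0.0377]
tcp_rot: [3.141, 0.0, 2.944]
wrist_force: [0.2, 0.7, -0.1]
opening: 0.0
finger_force: 0.0
6.1 slide mm [-81.6  -0.3  37.7] yaw-err -0.27 F slide [ 0.7 -0.1 -0.1] q [-0.34  0.63  1.9   0.    0.61 -1.71] open 6.709780789110709e-06
1064 447
```

View pics/s3.png

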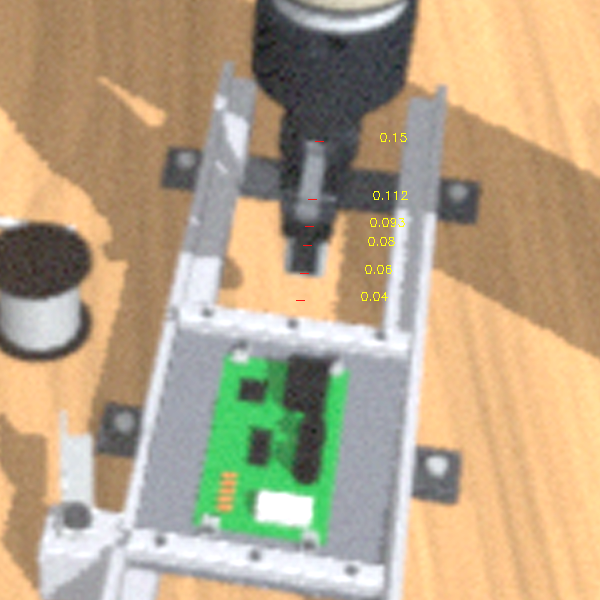

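Run:
```python
from h import *
S=np.load("S.npy");x,y=1064,447
U=lambda u,z:w2s(unproj("side",(np.array(u)+[x,y])/4,z/1000),S).round(1)
for z in(38,50,60): print("tip",z,U((305,274),z))
for z in(58,64):print("tail rear top",U((200,303),z),U((411,332),z))
for z in(52,58):print("nose front top",U((128,543),z),U((385,572),z), "rear", U((133,528),z),U((388,556),z))
for u,z in(((62,410),67),((92,435),49),((62,478),49),((75,515),55)):print("clip",U(u,z))
print("proj rails", (proj("side",s2w([[-270,-67.5,52],[-270,67.5,52],[-270,67.5,10],[-210,-90,10]],S))*4-[x,y]).round())
c=arm.state();print(c["ee_pos"],c["q"],c["tcp_rot"])
```

```text
tip 38 [-104.8   -0.3   38. ]
tip 50 [-91.8  -0.   50. ]
tip 60 [-81.    0.2  60. ]
tail rear top [-50.8 -51.8  58. ] [-49.5  58.7  58. ]
tail rear top [-44.6 -51.1  64. ] [-43.4  58.3  64. ]
nose front top [110.7 -62.2  52. ] [105.  58.  52.] rear [101.3 -61.4  52. ] [95.3 58.7 52. ]
nose front top [115.5 -61.5  58. ] [109.8  57.7  58. ] rear [106.1 -60.7  58. ] [100.2  58.3  58. ]
clip [  46.3 -106.7   67. ]
clip [ 44. -92.  49.]
clip [  74.5 -101.3   49. ]
clip [101.1 -89.6  55. ]
proj rails [[226.  61.]
 [450.  86.]
 [440. 141.]
 [172. 172.]]
[ 0.48954532 -0.05314764  0.03763491] [-3.36230103e-01  6.33816138e-01  1.89579386e+00  1.84729942e-03
  6.12586741e-01 -1.71172217e+00] [ 3.14045695e+00 -4.49830301e-04  2.94477693e+00]
```

The picture and the contact record agree. The finger's pushing face lies about 25 mm behind the reported TCP along slide x: 23.5 mm from the picture and 26 mm from contact. There is no error across the rails. The pallet's tail is at about x = -47, nose already tipping, so it should seat at a reported TCP x of about 46. I'll push on with that.

```bash
python3 -m handwheel '1 0 0.02 0 0; 1 0 0.04 0 0; 1 0 0.056 0 0; 1 0 0.062 0 0; 1 0 0.07 0 0' >/dev/null; python3 st.py
python3 -m handwheel '1 0 0.007 0 0; 1 0 0.014 0 0; 1 0 0.021 0 0; 1 0 0.028 0 0; 1 0 0.035 0 0' >/dev/null; python3 st.py
python3 -m handwheel '1 0 0.004 0 0; 1 0 0.007 0 0; 1 0 0.01 0 0; 1 0 0.012 0 0; 1 0 0.014 0 0' >/dev/null; python3 st.py
```

```text
6.65 slide mm [-9.8  0.8 37.5] yaw-err 0.04 F slide [-2.9 -0.6 -2.4] q [-0.19  0.64  1.87 -0.    0.63 -1.57] open -0.00017589392947323036
7.15 slide mm [24.8 -0.  37.8] yaw-err -0.07 F slide [-1.8  0.5 -2.3] q [-0.12  0.65  1.85 -0.    0.65 -1.5 ] open -4.806306797911632e-05
7.65 slide mm [38.5 -0.1 37.8] yaw-err -0.06 F slide [-1.7  0.4 -2.2] q [-0.09  0.65  1.84 -0.    0.66 -1.47] open -0.00029418997672403107
```

```bash
for i in 1 2 3; do python3 -m handwheel '1 0 0.001 0 0; 1 0 0.002 0 0; 1 0 0.002 0 0' >/dev/null; python3 st.py; done
```

```text
7.95 slide mm [40.5 -0.1 37.8] yaw-err -0.06 F slide [-2.9  0.5 -0.4] q [-0.09  0.65  1.83  0.    0.66 -1.47] open -0.00016264302528437753
8.25 slide mm [42.5 -0.2 37.8] yaw-err -0.05 F slide [-2.   0.3 -1.8] q [-0.08  0.65  1.83  0.    0.66 -1.46] open -3.093216479460765e-05
8.55 slide mm [45.  -0.7 38. ] yaw-err -0.09 F slide [-0.3 -0.1 -0.2] q [-0.08  0.65  1.83  0.    0.66 -1.46] open -0.00016148009801757114
```

```bash
for i in 1 2; do python3 -m handwheel '1 0 0.001 0 0; 1 0 0.0015 0 0; 1 0 0.0015 0 0' >/dev/null; python3 st.py; done
python3 -m handwheel '1 0 -0.02 0 0; 1 0 -0.05 0 0; 1 0 -0.05 -0.02 0; 1 0 -0.05 -0.05 0; 1 0 -0.05 -0.05 0' >/dev/null; python3 st.py
python3 - <<'E'
from h import *
S=np.load("S.npy")
I=cv2.resize(arm.snapshot("side"),(2240,1680),interpolation=cv2.INTER_CUBIC)[:,:,::-1].copy()
I=cv2.convertScaleAbs(I,alpha=1.5,beta=10)
# seated-pallet outline prediction, drawn on right copy
x,y=1040,560
J=I.copy()
for a,b in[((20,-60,52),(20,60,52)),((180,-60,52),(180,60,52)),((100,-88,49),(45,-88,49))]:
    q=proj("side",s2w([a,b],S))*4; cv2.line(J,*[tuple(int(v) for v in t) for t in q],(0,0,255),1)
cv2.imwrite("pics/s4.png",np.hstack([I[y:y+560,x:x+400],J[y:y+560,x:x+400]]))
E
```

```text
8.85 slide mm [46.2 -0.4 38. ] yaw-err -0.05 F slide [-0.   0.4 -1. ] q [-0.08  0.65  1.83  0.    0.66 -1.46] open -0.000134716258823731
9.15 slide mm [47.5 -0.2 37.8] yaw-err -0.04 F slide [-0.3  0.9  0.4] q [-0.08  0.65  1.83  0.    0.66 -1.45] open 5.475774932587494e-05
9.65 slide mm [-2.8 -2.7 90.6] yaw-err -0.09 F slide [ 0.2 -0.9 -0.1] q [-0.18  0.55  1.83  0.    0.76 -1.55] open 0.00012411828802241247
```

View pics/s4.png

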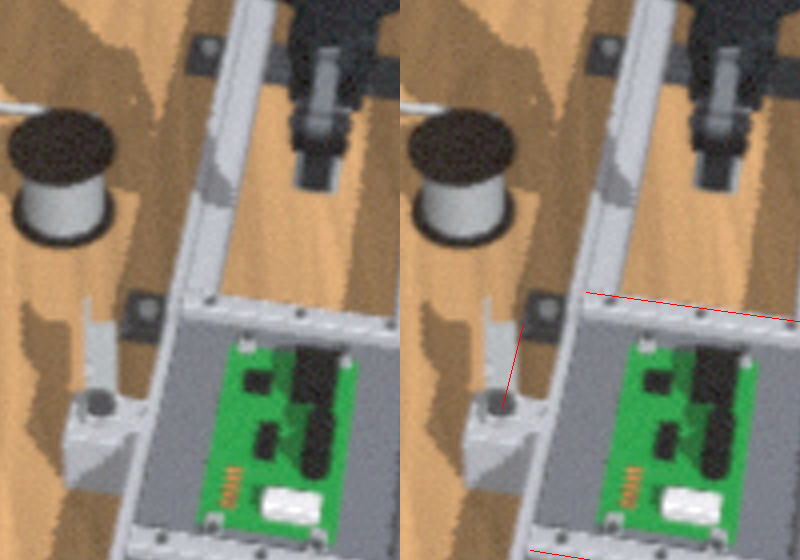

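The tail's top edge lies on the predicted seated line, at about (590,293) to (790,320), and the push force fell to zero as it dropped. To make sure, I'll push gently until it reaches the stop.

```bash
python3 - <<'E'
from h import *
S=np.load("S.npy");print(w2s(unproj("side",(np.array((315,190))+[1040,560])/4,.0906),S))
U=lambda u,z:w2s(unproj("side",(np.array(u)+[1040,560])/4,z/1000),S).round(1)
print("clip tab end top",U((86,298),67),"blade end",U((116,328),49),"blade out",U((87,385),49),"pivot",U((100,403),55))
E
python3 -m handwheel '1 0.002 0 0.025 0; 1 0.002 0 0.052 0; 1 0.002 0.02 0.052 0; 1 0.002 0.04 0.052 0; 1 0.002 0.046 0.052 0' >/dev/null; python3 st.py
for i in 1 2 3 4; do python3 -m handwheel '1 0 0.001 0 0; 1 0 0.002 0 0' >/dev/null; python3 st.py; done
```

```text
[-25.57657682  -3.53834355  90.6       ]
clip tab end top [  46.9 -106.6   67. ] blade end [ 47.9 -91.3  49. ] blade out [ 87.  -98.3  49. ] pivot [101.6 -89.   55. ]
10.2 slide mm [44.7  2.9 34.6] yaw-err 0.05 F slide [-1.   0.5 -0.5] q [-0.08  0.66  1.84  0.    0.65 -1.46] open -0.00016540989506140343
10.4 slide mm [45.2  2.2 35.6] yaw-err -0.02 F slide [-0.6 -0.9 -0.6] q [-0.08  0.65  1.84 -0.    0.65 -1.46] open -0.0003928948261483831
10.6 slide mm [46.9  1.8 35.9] yaw-err -0.09 F slide [-0.9  0.   0.6] q [-0.08  0.65  1.83 -0.    0.65 -1.45] open 0.00023890536178172944
10.8 slide mm [49.2  1.7 35.9] yaw-err -0.07 F slide [-0.1  0.4  0.2] q [-0.07  0.66  1.83 -0.    0.65 -1.45] open -1.7731809627645396e-05
11.0 slide mm [51.4  1.8 35.8] yaw-err -0.05 F slide [0.  0.2 0.2] q [-0.07  0.66  1.83 -0.    0.66 -1.44] open -0.00012544625373716187
```

```bash
for i in 1 2 3 4; do python3 -m handwheel '1 0 0.001 0 0; 1 0 0.0015 0 0' >/dev/null; python3 st.py; done
```

```text
11.2 slide mm [53.   1.9 35.8] yaw-err -0.04 F slide [-0.6 -1.  -0.1] q [-0.06  0.66  1.83 -0.    0.66 -1.44] open -1.776212004714243e-05
11.4 slide mm [54.5  1.9 35.8] yaw-err -0.04 F slide [-0.3 -0.1 -0.3] q [-0.06  0.66  1.83  0.    0.66 -1.44] open 0.0001701207612247805
11.6 slide mm [56.   1.8 35.8] yaw-err -0.05 F slide [-0.1  0.  -0.2] q [-0.06  0.66  1.83 -0.    0.66 -1.44] open -7.09045283018281e-05
11.8 slide mm [57.5  1.9 35.8] yaw-err -0.04 F slide [ 0.4 -0.3  0.1] q [-0.06  0.66  1.83 -0.    0.66 -1.43] open -0.00029942817235763757
```

The finger has met nothing as far as x = 57. So the real tip must sit higher than the reported TCP, by about 25–30 mm. That fits every picture: it passed over the tail bar and pushed on a tall board part, and now that the pallet is seated it clears those parts. I'll retreat, come down behind the tail while watching the force, and confirm the height and seating by pushing the tail.

```bash
python3 -m handwheel '1 0 0 -0.02 0; 1 0 -0.05 -0.02 0; 1 0 -0.1 -0.02 0; 1 0 -0.1 -0.02 0' >/dev/null; python3 st.py
python3 -m handwheel '1 -0.002 0 0.015 0; 1 -0.002 0 0.03 0; 1 -0.002 0 0.036 0; 1 -0.002 0 0.042 0; 1 -0.002 0 0.042 0' >/dev/null; python3 st.py
python3 - <<'E'
from h import *
S=np.load("S.npy");p=arm.state()["ee_pos"]
o=[]
for n,b in(("side",(200,330)),("top",(200,330))):
    I=cv2.resize(arm.snapshot(n),(2240,1680),interpolation=cv2.INTER_CUBIC)[:,:,::-1].copy()
    u=[int(v) for v in proj(n,p)[0]*4]; x,y=u[0]-200,u[1]-300
    cv2.line(I,(u[0]-6,u[1]),(u[0]+6,u[1]),(0,0,255),1)
    print(n,x,y);o.append(cv2.convertScaleAbs(I[y:y+600,x:x+400],alpha=1.6,beta=15))
cv2.imwrite("pics/b5.png",np.hstack(o))
E
```

```text
12.2 slide mm [-47.3   1.   56. ] yaw-err -0.41 F slide [-0.1  0.1  0.7] q [-0.27  0.6   1.88 -0.    0.66 -1.64] open 0.00036934135215447434
12.7 slide mm [-42.2   0.4  13.3] yaw-err -0.02 F slide [-0.7  0.1  0.5] q [-0.26  0.68  1.89  0.    0.56 -1.63] open -0.00023401985821154572
side 1153 533
top 1115 841
```

View pics/b5.png

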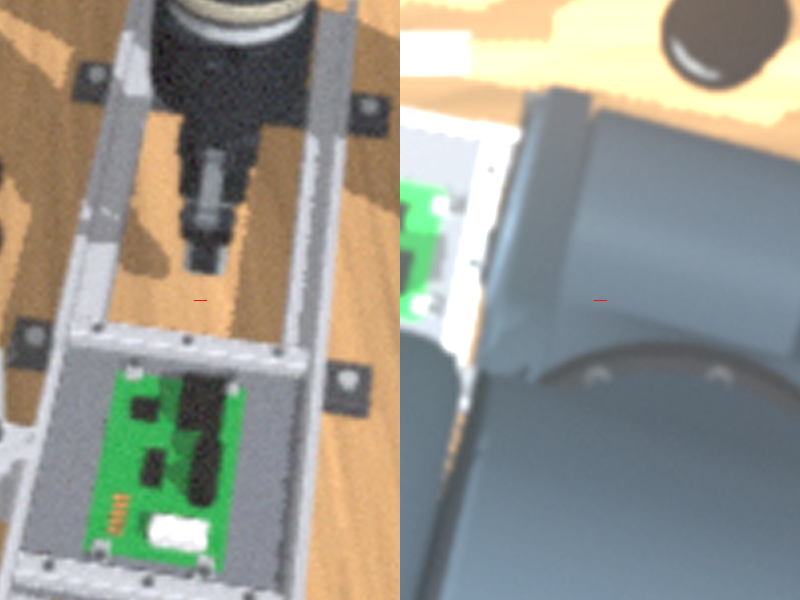

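The tip again shows about 28 px above its projected point, at (205,272) against (200,300), which fits a tip about 25–30 mm high. The pallet looks seated and square. I'll push the tail slowly.

```bash
python3 -m handwheel '1 0 0.015 0 0; 1 0 0.03 0 0; 1 0 0.04 0 0; 1 0 0.044 0 0; 1 0 0.044 0 0' >/dev/null; python3 st.py
for i in 1 2 3 4 5 6; do python3 -m handwheel '1 0 0.001 0 0; 1 0 0.002 0 0' >/dev/null; python3 st.py|cut -c1-95; done
```

```text
13.3 slide mm [ 1.9 -0.2 14.1] yaw-err 0.02 F slide [-1.2  0.1 -0.4] q [-0.17  0.69  1.87 -0.    0.58 -1.54] open 0.0003173494903906679
13.5 slide mm [ 3.  -0.2 13.9] yaw-err -0.08 F slide [-0.3  0.3 -0.3] q [-0.16  0.69  1.87 -0. 
13.7 slide mm [ 4.6 -0.1 13.8] yaw-err -0.04 F slide [-5.   0.6  0.4] q [-0.16  0.69  1.87 -0. 
13.9 slide mm [ 6.8 -0.1 13.8] yaw-err -0.03 F slide [-9.  -1.1 -0. ] q [-0.16  0.69  1.87 -0. 
14.1 slide mm [ 7.3 -0.6 13.8] yaw-err 0.1 F slide [-16.   -0.7  -0.4] q [-0.15  0.69  1.87 -0.
14.3 slide mm [ 7.5 -0.6 13.8] yaw-err 0.19 F slide [-24.6  -0.    0.3] q [-0.15  0.69  1.86 -0
14.5 slide mm [ 7.8 -0.6 13.8] yaw-err 0.28 F slide [-33.   -0.3   1.4] q [-0.15  0.69  1.86 -0
```

The pallet is hard against its stop: contact begins at TCP x ≈ 4–7 and the force climbs firmly, so it is seated. Next I back off, rise, and cross to the outside of the clip at slide (62,-130).

```bash
python3 -m handwheel '1 0 -0.03 0 0; 1 0 -0.03 -0.03 0; 1 0 -0.03 -0.06 0; 1 0 -0.03 -0.06 0' >/dev/null; python3 st.py
python3 -m handwheel '1 -0.03 0.02 0 0; 1 -0.06 0.04 0 0; 1 -0.095 0.06 0 0; 1 -0.13 0.078 0 0; 1 -0.13 0.078 0 0' >/dev/null; python3 st.py
```

```text
14.9 slide mm [-16.2  -2.8  76.8] yaw-err -0.11 F slide [-0.2 -0.1  0.5] q [-0.2   0.57  1.85  0.    0.72 -1.58] open 0.00010326123929188093
15.4 slide mm [  64.3 -135.5   73.6] yaw-err 0.04 F slide [-0.6 -0.2  0.3] q [-0.07  0.72  1.47  0.    0.95 -1.45] open -0.00016129472316016183
```

```bash
python3 -m handwheel '1 0 0 0.025 0; 1 0 0 0.047 0; 1 0 0 0.047 0; 1 0.008 0 0.047 0; 1 0.008 0 0.047 0' >/dev/null; python3 st.py
for i in 1 2 3 4; do python3 -m handwheel '1 0.003 0 0 0; 1 0.006 0 0 0; 1 0.006 0 0 0' >/dev/null; python3 st.py|cut -c1-90; done
```

```text
15.9 slide mm [  61.5 -120.7   27.4] yaw-err -0.04 F slide [-0.1  0.   0.8] q [-0.08  0.77  1.52  0.    0.85 -1.45] open -0.0002893871431852525
16.2 slide mm [  61.4 -116.3   27.7] yaw-err -0.04 F slide [ 0.1 -0.4  0.2] q [-0.07  0.77
16.5 slide mm [  61.2 -110.1   27. ] yaw-err -0.05 F slide [-0.4 -1.1  1.6] q [-0.07  0.76
16.8 slide mm [  61.  -103.8   26.8] yaw-err -0.05 F slide [-1.4 -1.8 -0.1] q [-0.07  0.76
17.1 slide mm [ 61.2 -97.1  26.7] yaw-err -0.05 F slide [-1.7 -1.  -0. ] q [-0.07  0.75  1
```

```bash
python3 -m handwheel '1 0.006 -0.001 0 0; 1 0.012 -0.001 0 0; 1 0.017 -0.001 0 0; 1 0.022 0 0 0; 1 0.022 0 0 0' >/dev/null; python3 st.py|cut -c1-90
python3 -m handwheel '1 0.005 0.001 0 0; 1 0.01 0.002 0 0; 1 0.015 0.004 0 0; 1 0.019 0.006 0 0; 1 0.019 0.006 0 0' >/dev/null; python3 st.py|cut -c1-90
python3 -m handwheel '1 0.002 0.002 0 0; 1 0.004 0.004 0 0; 1 0.006 0.006 0 0; 1 0.006 0.008 0 0; 1 0.006 0.008 0 0' >/dev/null; python3 st.py|cut -c1-90
for i in 1 2; do python3 -m handwheel '1 0 0.001 0 0; 1 0 0.002 0 0; 1 0 0.002 0 0' >/dev/null; python3 st.py|cut -c1-90; done
```

```text
17.6 slide mm [ 61.5 -74.3  26.7] yaw-err -0.02 F slide [-0.8  0.1  0.6] q [-0.07  0.73  1
18.1 slide mm [ 67.7 -55.5  26.6] yaw-err -0.02 F slide [-1.2  0.   0.7] q [-0.05  0.72  1
18.6 slide mm [ 75.7 -50.6  26.7] yaw-err -0.03 F slide [-0.8  0.1  0.1] q [-0.04  0.72  1
18.9 slide mm [ 76.3 -50.5  26.7] yaw-err 0.0 F slide [-5.3  0.9  1.9] q [-0.03  0.72  1.6
19.2 slide mm [ 76.6 -50.4  26.7] yaw-err 0.06 F slide [-11.    1.1   2.2] q [-0.03  0.72
```

The clip met its stop at TCP x ≈ 76, where 77 was predicted, and the force rose to 11 N. I'll back off, lift clear and take the last look.

```bash
python3 -m handwheel '1 0 -0.015 0 0; 1 0 -0.015 -0.03 0; 1 0 -0.015 -0.08 0; 1 0 -0.015 -0.12 0; 1 0 -0.015 -0.12 0' >/dev/null
python3 -m handwheel '1 0 -0.05 0 0; 1 0 -0.1 0 0; 1 0 -0.15 0 0; 1 0 -0.15 0 0' >/dev/null; python3 st.py
python3 - <<'E'
from h import *
S=np.load("S.npy");o=[]
for n in("side","top"):
    I=cv2.resize(arm.snapshot(n),(2240,1680),interpolation=cv2.INTER_CUBIC)[:,:,::-1].copy()
    u=[int(v) for v in proj(n,s2w([100,-50,49],S))[0]*4]
    for a,b in[((20,-60,52),(20,60,52)),((100,-88,49),(100,-33,49))]:
        q=proj(n,s2w([a,b],S))*4; cv2.line(I,*[tuple(int(v) for v in t) for t in q],(0,0,255),1)
    o.append(cv2.convertScaleAbs(I[u[1]-300:u[1]+300,u[0]-200:u[0]+200],alpha=1.3 if n=="side" else 1))
cv2.imwrite("pics/fin.png",np.hstack(o))
E
```

```text
20.1 slide mm [-91.2 -51.4 146.2] yaw-err -0.46 F slide [ 0.7 -0.2 -1.2] q [-0.34  0.5   1.7  -0.    0.95 -1.71] open 0.0001683468348762046
```

View pics/fin.png

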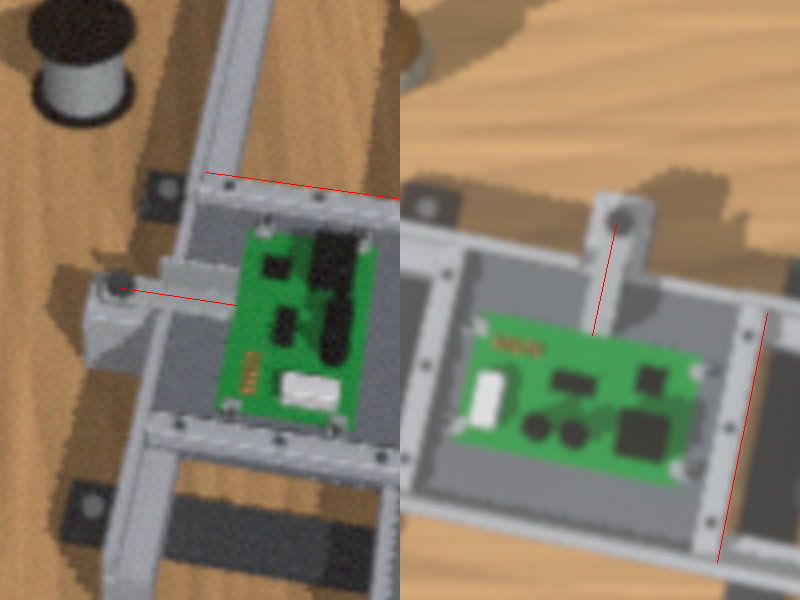

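The clip lies straight across the pallet's edge on its predicted closed line, from (615,225) to (593,335) in the top view. The pallet sits flat and square in the notch, the spool is where it was, and the arm is clear.

```bash
python3 -c "
from workcell import arm
print(arm.job_done())"
```

```text
the job is handed in; nothing more can be done
None
```

The pallet is seated flat in the notch against its end stop and the swivel clip is closed to its stop; I handed the job in at about 20 s, though for most of the slide the fingertip pushed on a tall part on the circuit board instead of the pallet's tail, because the tip sat roughly 25–30 mm higher than reported.

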